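# Transfer the objectives in nosepiece order

## Task

The microscope's nosepiece has been stripped for service, and its four objectives stand in a row in the steel tray in the order of their turret positions. Move them into the empty wooden tray, one to a compartment and in the same order from left to right, so that each can go back to its own position. Keep them upright, lens up, and set each one down gently on the rubber; do not drop or tip them.

Things in the scene. Friction and masses are not known exactly. Their poses are not given: they have to be found in the camera images.
- objective_squat: Microscope objective, the shortest: 42 mm tall, barrel 28 mm across, straight from 7 to 34 mm up, then a broad flat front 24 mm across. 0.11 kg. Bare metal on a black base cap 30 mm wide, 7 mm high. Weight +-40 %. Stands lens up in the steel tray at the start. Origin: centre of its underside; z up, out of the lens.
- objective_stepped: Microscope objective with a stepped nose: 50 mm tall, barrel 28 mm across, straight from 7 to 38 mm up, then a cylindrical nose 18 mm across. 0.15 kg. Bare metal on a black base cap 30 mm wide, 7 mm high. Weight +-40 %. Stands lens up in the steel tray at the start. Origin: centre of its underside; z up, out of the lens.
- objective_slim: Microscope objective, the tallest: 62 mm, barrel 26 mm across, straight from 7 to 38 mm up, then a long cone to an 8 mm tip. 0.17 kg. Bare metal on a black base cap 30 mm wide, 7 mm high. Weight +-40 %. Stands lens up in the steel tray at the start. Origin: centre of its underside; z up, out of the lens.
- objective_wide: Microscope objective, the widest: 54 mm tall, barrel 36 mm across, straight from 7 to 42 mm up, then a 30 mm wide front. 0.28 kg. Bare metal on a black base cap 36 mm wide, 7 mm high. Weight +-40 %. Stands lens up in the steel tray at the start. Origin: centre of its underside; z up, out of the lens.
- service_tray: Low steel tray, full at the start, on the left or right: 66 mm (x) by 252 mm (y), four 58 mm square compartments in a row, centres at its y = 93, 31, -31, -93 mm, x = 0. Walls 4 mm thick, 10 mm high; things stand on rubber liners, tops 7 mm above the table. Fixed. Origin: centre of underside, on the table; x away from the robot, y to its left, yawed up to 0.4 rad.
- storage_tray: Low wooden tray, empty at the start, on the other side: 66 mm (x) by 252 mm (y), four 58 mm square compartments in a row, centres at its y = 93, 31, -31, -93 mm, x = 0. Walls 4 mm thick, 10 mm high; things stand on rubber liners, tops 7 mm above the table. Fixed. Origin: centre of underside, on the table; x away from the robot, y to its left, yawed up to 0.4 rad.
- liner_squat: Black rubber liner, 57 mm square, 3 mm thick, fixed in the compartment of the steel tray in which the squat objective stands at the start (within about 4 mm of its middle). All four liners look alike; the compartment differs each time. Origin: centre of its underside, 4 mm above the table.
- liner_stepped: Black rubber liner, 57 mm square, 3 mm thick, fixed in the compartment of the steel tray in which the stepped objective stands at the start (within about 4 mm of its middle). All four liners look alike; the compartment differs each time. Origin: centre of its underside, 4 mm above the table.
- liner_slim: Black rubber liner, 57 mm square, 3 mm thick, fixed in the compartment of the steel tray in which the slim objective stands at the start (within about 4 mm of its middle). All four liners look alike; the compartment differs each time. Origin: centre of its underside, 4 mm above the table.
- liner_wide: Black rubber liner, 57 mm square, 3 mm thick, fixed in the compartment of the steel tray in which the wide objective stands at the start (within about 4 mm of its middle). All four liners look alike; the compartment differs each time. Origin: centre of its underside, 4 mm above the table.

How it is judged:
By the outcome, as a careful person would: the job done as asked, in the order asked, and still so for the second after the job is handed in, with the robot touching nothing.
It also fails if it takes over 106 s, if anything falls off the work surface, if the arm or the gripper's body presses on something with over 40 N, if the wrist force passes 120 N, or if a joint passes its speed limit or range.

## Robot

A 6-joint arm with a two-finger parallel gripper is mounted at the origin on the work surface. World frame = base frame: x ahead of the robot, y to its left, z up, the work surface at z = 0. Lengths are in mm, angles in rad, forces in N, time in s.
With the tool pointing down it reaches from about 275 to 825 mm from the base axis. Payload 4.9 kg.
Tool frame: the origin (TCP) lies at the very end of the fingers, on their centre line; the grasp point (between the pads) lies 19 mm behind it; z points along the fingers, y is the line along which they close (so a half turn about z gives the same grasp; the last joint's range is limited). The gripper opens to 85 mm and grips with 20 to 120 N. Pads are 22 mm wide; open, the fingers measure 114 mm over their backs; the gripper's body (76 mm by 85 mm) begins 54 mm behind the grasp point. The pads swing forward as they close: fully open they stand 13 mm farther back than shut.
Start: joints at [1.063, 0.326, -0.193, 1.052, 0, 1.437], TCP at [200.831, 512.04, 231.281] pointing down, gripper open.
Joint ranges: [-2.65, 2.65], [-0.97, 1.79], [-1.3, 1.35], [-1.93, 2.1], [-1.47, 1.37], [-3.14, 3.14]. Speed limits (rad/s): [2.57, 2.57, 3.14, 3.14, 3.14, 3.14].

## Interface

Orientations are given as [roll, pitch, yaw] about the fixed x, y, z axes, in that order (R = Rz(yaw) Ry(pitch) Rx(roll)).
In Python, from bench import bot, solve_ik, imaging gives the robot as it stands. Calls block until the motion is done:
- bot.move_ptp(position, orientation): joint-space move of the TCP to a pose.
- bot.movel(position, rot=None, max_speed=150, threshold=None): straight line of the TCP; rot=None keeps the orientation; max_speed is the mean speed in mm/s. With threshold (N) it stops when the force on the tool has changed by that much, and returns True; else False.
- bot.move_j(angles): joint-space move.
- bot.grip(opening, effort=None): opening from 0.0 (shut) to 1.0 (fully open); effort is the grip in N (None keeps the last); returns when the fingers have stopped.
- bot.dwell(seconds).
- solve_ik(position, orientation): joint angles nearest the present ones, or None.
- bot.get_state(): the state.
- imaging.capture(name): name is "scene" or "top" or "wrist"; returns the picture (400x640x3 uint8, blue, green, red); there is no depth.
- imaging.camera_model(name): a dict with "K" (3x3 intrinsics, pixels), "position" and "rotation" of the camera in the world. Camera axes: x right, y up, looking along -z (the intrinsics and any distortion apply to the point x, -y, -z); pixel columns grow to the right and rows downward; lengths in mm; the calibration is good to about 2 mm. A picture is of the moment at which its call begins: read the wrist's pose just before it. camera_model takes no time and is no camera call; for the wrist camera it gives the pose at the moment of the call.
A pose or a line that the arm cannot do raises bot.IKError and nothing moves.
- bot.sign_off(): hands the job in; it is judged then, once.
The state is a dict: "t": time; "qpos": joint angles; "joint_velocities": joint speeds; "effort": joint torques, N m; "tcp_pos": TCP position; "orientation": TCP orientation; "contact_force": force on the tool from outside, world axes, zero at the start; "wrist_torque": the same for the moment, N m; "opening": opening from 0.0 (shut) to 1.0 (fully open); "gripper_force": force on a finger pad.
Only numpy, scipy, OpenCV 4.12 (cv2) and the standard library are available. Lean on these libraries where they do the work, as an engineer would, in place of code of your own. Each camera call takes 0.05 s, during which the arm holds its last target. There are 200 camera calls.

## Working session

There is one attempt and no reset: what is moved stays moved. The work goes in short steps, each a Python script; the robot and the scene stay as the last script left them, time stands still between calls to the robot, and variables do not carry over. Pictures are saved under pics/ and viewed, at most 14 in all, crops included, and the job is handed in when it is done.

```bash
mkdir -p pics; ls; python3 - <<'E'
from bench import bot, imaging
import cv2
for n in ("top","scene"):
    cv2.imwrite(f"pics/{n}0.png",imaging.capture(n)); m=imaging.camera_model(n); print(n,{k:(v.round(3).tolist() if hasattr(v,'round') else v) for k,v in m.items()})
print(bot.get_state())
E
```

```text
pics
top {'K': [[444.463, 0.0, 314.815], [0.0, 444.463, 197.591], [0.0, 0.0, 1.0]], 'position': [415.85, -15.334, 1098.86], 'rotation': [0.103, 0.001, -1.597]}
scene {'K': [[380.804, 0.0, 321.825], [0.0, 380.804, 199.376], [0.0, 0.0, 1.0]], 'position': [771.53, -457.476, 538.134], 'rotation': [0.788, 0.018, 0.461]}
{'t': 0.1, 'qpos': array([ 1.06281366e+00,  3.26870364e-01, -1.93482018e-01,  1.05202218e+00,
        1.66661229e-05,  1.43659093e+00]), 'joint_velocities': array([-0.00100919, -0.00127173,  0.00209242,  0.00013042, -0.00190785,
       -0.00023214]), 'effort': array([-3.07515111e-04, -4.44239330e+01,  2.63038427e+01,  7.86243821e-03,
       -1.91447839e-04,  5.12313733e-06]), 'tcp_pos': array([200.55194696, 511.56418522, 230.58053396]), 'orientation': array([-3.14003084e+00, -2.27688496e-04,  2.76781519e+00]), 'contact_force': array([-0.31767291,  0.9385078 ,  0.13600082]), 'wrist_torque': array([-0.01696438, -0.05774915,  0.00226163]), 'gripper_force': 0.0, 'opening': 1.0002594777649947}
```

View pics/top0.png

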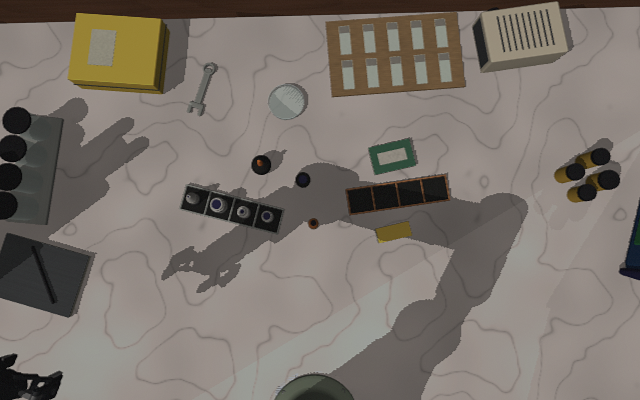

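View pics/scene0.png

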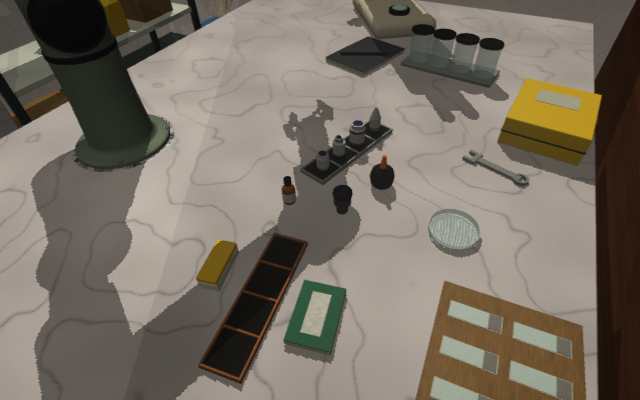

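The top view shows the steel tray at about (232,209), with slim, wide, then two smaller objectives from left to right. The empty wooden tray is at about (398,194). Loose items sit nearby: a blower at (261,163), a vial at (303,180), a bottle at (313,224), a yellow block at (393,232) and a green box at (392,155).

```bash
cat > h.py <<'E'
import numpy as np, cv2
from scipy.spatial.transform import Rotation as R
from bench import bot, solve_ik, imaging
def ray(m,uv,z):
    """pixels -> world points on plane z"""
    uv=np.atleast_2d(uv).astype(float); d=m.get("distortion",m.get("dist"))
    n=cv2.undistortPoints(uv[:,None],np.array(m["K"]),d)[:,0]
    v=np.c_[n[:,0],-n[:,1],-np.ones(len(n))]
    v=R.from_euler("xyz",m["rotation"]).apply(v) ; p=np.array(m["position"])
    return (p+v*((z-p[2])/v[:,2])[:,None])
def proj(m,P):
    q=R.from_euler("xyz",m["rotation"]).inv().apply(np.atleast_2d(P)-m["position"]); q=q*[1,-1,-1]
    return (q[:,:2]/q[:,2:])@np.array(m["K"])[:2,:2].T+np.array(m["K"])[:2,2]
E
python3 - <<'E'
from h import *
m=imaging.camera_model("top"); print(m.keys())
print("steel",ray(m,[[186,184],[284,210],[277,234],[180,208],[232,209]],10).round(0).tolist())
print("wood",ray(m,[[346,189],[447,175],[451,200],[350,214],[398,194]],10).round(0).tolist())
print("obst",ray(m,[[261,163],[303,180],[313,224],[393,232],[392,155]],20).round(0).tolist())
s=bot.get_state(); w=imaging.camera_model("wrist"); print(w, s["tcp_pos"])
A=R.from_euler("xyz",s["orientation"]); B=R.from_euler("xyz",w["rotation"])
print("cam offset in tool",A.inv().apply(np.array(w["position"])-s["tcp_pos"]),"\n",(A.inv()*B).as_matrix().round(3))
im=cv2.imread("pics/top0.png"); a=im[130:260,160:480]
cv2.imwrite("pics/topc.png",cv2.resize(a,None,fx=2.5,fy=2.5,interpolation=cv2.INTER_CUBIC))
E
```

```text
dict_keys(['K', 'position', 'rotation'])
steel [[571.0, 300.0, 10.0], [500.0, 59.0, 10.0], [442.0, 78.0, 10.0], [512.0, 315.0, 10.0], [506.0, 187.0, 10.0]]
wood [[548.0, -95.0, 10.0], [576.0, -346.0, 10.0], [514.0, -352.0, 10.0], [486.0, -102.0, 10.0], [532.0, -222.0, 10.0]]
obst [[617.0, 113.0, 20.0], [572.0, 11.0, 20.0], [463.0, -11.0, 20.0], [439.0, -204.0, 20.0], [628.0, -210.0, 20.0]]
{'K': array([[345.26977387,   0.        , 319.48926718],
       [  0.        , 345.26977387, 197.75508275],
       [  0.        ,   0.        ,   1.        ]]), 'position': array([129.02758389, 539.52006269, 372.00532325]), 'rotation': array([-3.08014338e-01,  1.12709772e-03,  1.19681348e+00])} [200.55194696 511.56418522 230.58053396]
cam offset in tool [  76.8258016    -0.31122116 -141.406987  ] 
 [[-0.     0.953  0.303]
 [ 1.     0.    -0.   ]
 [-0.     0.303 -0.953]]
```

View pics/topc.png

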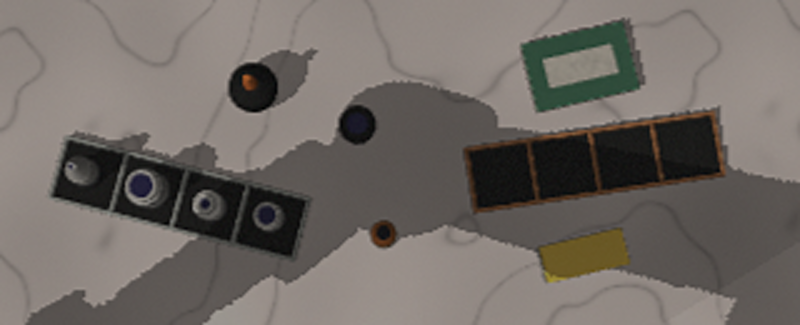

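The crop confirms the order from left to right: slim (80,170), wide (147,188), stepped (208,205), squat (268,217). The storage tray is empty. Tray yaws are about -0.29 (steel) and +0.11 (wood). Next I'll take close wrist views of both trays.

```bash
cat >> h.py <<'E'
H=np.pi/2
E
python3 - <<'E'
from h import *
import pickle
D={}
for n,c,psi in (("steel",(506,187),-.287),("wood",(531,-223),.11)):
    bot.move_ptp([*c,200],[np.pi,0,psi-H]); bot.dwell(.3)
    m=imaging.camera_model("wrist"); im=imaging.capture("wrist")
    cv2.imwrite(f"pics/{n}.png",im); D[n]=m; s=bot.get_state(); print(s["t"],s["tcp_pos"],s["orientation"],s["qpos"].round(2),m["position"])
pickle.dump(D,open("D.pkl","wb"))
E
```

```text
2.5917 [505.93449665 187.2058397  200.01909781] [-3.14154617e+00  1.45783109e-05 -1.85743391e+00] [ 0.22  0.33 -0.27  0.97 -0.   -1.07] [484.50305944 112.38491348 341.43154697]
4.4583 [ 531.19947744 -222.49002148  200.07043681] [-3.14150470e+00 -6.45426064e-05 -1.45995447e+00] [-0.52  0.4  -0.17  1.    0.   -2.21] [ 540.34921996 -299.88248176  341.46493077]
```

View pics/steel.png

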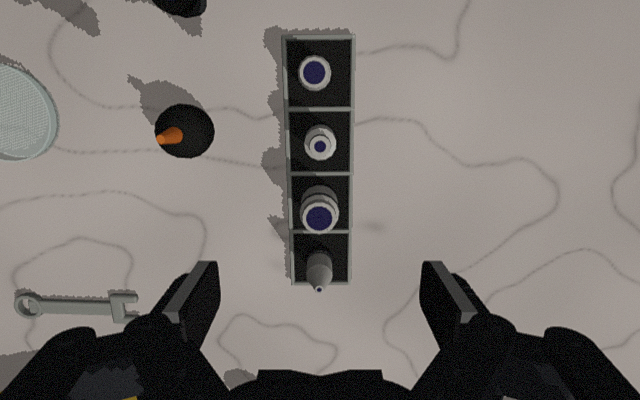

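View pics/wood.png

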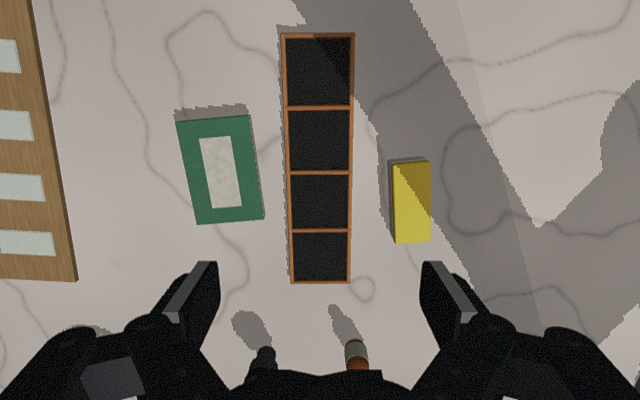

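Steel view: the blue lens spots are at squat (314,73), stepped (320,143), wide (319,217) and slim tip (319,288). The wood tray is empty, spanning (282,33) to (350,283), with the yellow block on its right, the green box on its left and bottles beyond its +y end.

```bash
python3 - <<'E'
from h import *
import pickle
D=pickle.load(open("D.pkl","rb"))
# steel: lens spots
im=cv2.imread("pics/steel.png"); m=D["steel"]
b,g,r=[im[...,i].astype(int) for i in range(3)]
mask=((b-g>25)&(b-r>15)).astype(np.uint8); mask[:, :285]=0; mask[:,356:]=0; mask[300:]=0
n,l,st,ce=cv2.connectedComponentsWithStats(mask)
k=sorted([i for i in range(1,n) if st[i,4]>=4],key=lambda i:ce[i,1]); print([(ce[i].round(1).tolist(),int(st[i,4])) for i in k])
obj={}
for i,(nm,h) in zip(k,(("squat",49),("stepped",57),("wide",61),("slim",69))): obj[nm]=ray(m,ce[i],h)[0,:2]; print(nm,obj[nm].round(1))
def dark(im,m,thr):
    mk=(im.max(2)<thr).astype(np.uint8); mk[:,:278]=0; mk[:,358:]=0; mk[:28]=0; mk[290:]=0
    mk=cv2.morphologyEx(mk,cv2.MORPH_OPEN,np.ones((3,3)))
    cs,_=cv2.findContours(mk,cv2.RETR_EXTERNAL,cv2.CHAIN_APPROX_NONE)
    out=[]
    for c in cs:
        if cv2.contourArea(c)<1500: continue
        P=ray(m,c[:,0],8)[:,:2].astype(np.float32); q=cv2.minAreaRect(P); out.append(q)
        print("  comp",np.round(q[0],1),np.round(q[1],1),round(q[2],1))
    return out
for n,t in (("steel",60),("wood",55)):
    print(n); q=dark(cv2.imread(f"pics/{n}.png"),D[n],t)
    C=np.array([x[0] for x in q]); C=C[np.argsort(-C[:,1])]
    d=(C[0]-C[-1]); psi=np.arctan2(-d[0],d[1]); print("ctr",C.mean(0).round(1),"psi",round(psi,4),"pitch",np.linalg.norm(np.diff(C,axis=0),axis=1).round(1))
    if n=="steel":
        c=C.mean(0); Rm=np.array([[np.cos(psi),np.sin(psi)],[-np.sin(psi),np.cos(psi)]])
        for a,p in obj.items(): print(a,(Rm@(p-c)).round(1))
E
```

```text
[([313.7, 72.1], 345), ([319.6, 146.1], 76), ([318.8, 218.1], 431), ([318.5, 289.5], 4)]
squat [485.7  99.6]
stepped [497.5 156.3]
wide [515.7 215.5]
slim [534.7 278.8]
steel
  comp [532.8 279. ] [57.2 58. ] 73.6
  comp [499.1 159.7] [57.7 58.5] 73.6
  comp [482.  100.1] [57.3 58.4] 73.6
ctr [504.6 179.6] psi -0.277 pitch [123.9  62. ]
squat [  3.7 -82.2]
stepped [ -0.5 -24.4]
wide [ 0.8 37.6]
slim [  1.8 103.6]
wood
  comp [ 521.4 -128.2] [56.6 55.9] 6.4
  comp [ 528.9 -190.3] [56.5 55.7] 6.4
  comp [ 536.3 -252.1] [56.5 56.6] 6.4
  comp [ 543.6 -313.9] [56.9 57.1] 6.4
ctr [ 532.6 -221.1] psi 0.1192 pitch [62.6 62.2 62.3]
```

Checks pass: compartment size and pitch match the given dimensions, and each objective is within 4 mm of its compartment's middle. I'll move the slim one first.

```bash
cat >> h.py <<'E'
PS,PW=-.277,.119
OBJ=dict(slim=(534.7,278.8,14,93,26),wide=(515.7,215.5,16,31,36),stepped=(497.5,156.3,14,-31,28),squat=(485.7,99.6,13,-93,28))
def slot(y): return np.array([532.6,-221.1])+y*np.array([-np.sin(PW),np.cos(PW)])
def log(t):
    s=bot.get_state(); print(t,round(s["t"],1),s["tcp_pos"].round(1),"open",round(s["opening"]*85,1),"gf",round(s["gripper_force"],1),"F",s["contact_force"].round(1),flush=True)
def carry(n,up=115):
    x,y,z,ys,w=OBJ[n]; o=[np.pi,0,PS-H]; op=min(1,(w+36)/85)
    bot.move_ptp([x,y,up],o); bot.grip(op,40)
    bot.movel([x,y,z+15],max_speed=120); bot.movel([x,y,z],max_speed=40)
    log(n+" down"); bot.grip(0,40); log("gripped")
    bot.movel([x,y,z+15],max_speed=40); log("lifted")
    if bot.get_state()["opening"]*85<w-8: raise SystemExit("missed")
    bot.movel([x,y,up],max_speed=120)
    p=slot(ys); bot.move_ptp([*p,up],[np.pi,0,PW-H])
    bot.movel([*p,z+12],max_speed=120); bot.dwell(.2); log("above")
    bot.movel([*p,z+3],max_speed=40)
    hit=bot.movel([*p,z-2],max_speed=8,threshold=2.5); log(f"placed {hit}")
    bot.grip(op); log("released"); bot.movel([*p,z+15],max_speed=40); bot.movel([*p,up],max_speed=150)
E
python3 - <<'E'
from h import *
bot.move_ptp([534.7,278.8,150],[np.pi,0,PS-H])
carry("slim")
bot.movel([*(slot(93)),180]); log("end")
cv2.imwrite("pics/w1.png",imaging.capture("wrist")); 
E
```

```text
slim down 8.3 [534.5 278.7  13.7] open 62.3 gf 0.0 F [-0.8 -1.2  0. ]
gripped 8.7 [534.8 278.9  14.3] open 24.3 gf 39.2 F [-1.  -0.1  2.6]
lifted 9.3 [534.8 278.8  29.3] open 24.3 gf 39.2 F [-0.4  0.1 -1.2]
above 12.7 [ 522.3 -129.    26.8] open 23.9 gf 39.3 F [ 1.1  0.1 -0.9]
placed True 13.5 [ 521.7 -128.8   14.2] open 24.1 gf 39.6 F [-0.6  0.   4.5]
released 14.0 [ 520.7 -128.4   13.3] open 62.1 gf 0.0 F [ 0.4 -0.5 -0.6]
end 15.8 [ 521.  -128.5  178.9] open 61.8 gf 0.0 F [-0.8  0.8  1.4]
```

View pics/w1.png

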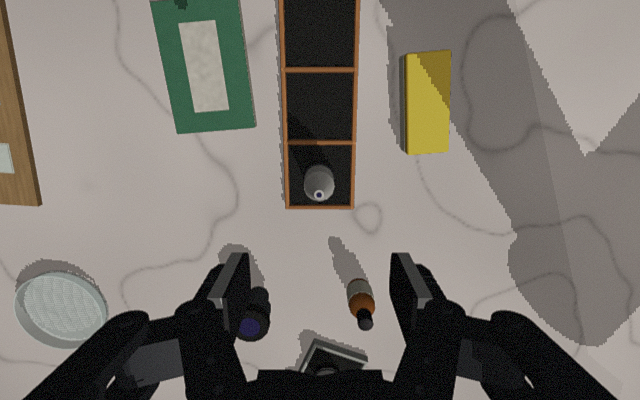

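The slim objective stands upright at (319,180), centred in the left compartment, and the bottles beyond are untouched. I'll move the other three now.

```bash
python3 - <<'E'
from h import *
for n in ("wide","stepped","squat"): carry(n)
bot.move_ptp([531,-223,200],[np.pi,0,PW-H]); bot.dwell(.3); log("end")
m=imaging.camera_model("wrist"); im=imaging.capture("wrist"); cv2.imwrite("pics/w2.png",im)
b,g,r=[im[...,i].astype(int) for i in range(3)]
mask=((b-g>25)&(b-r>15)).astype(np.uint8); mask[:,:285]=0; mask[:,356:]=0; mask[300:]=0
n,l,st,ce=cv2.connectedComponentsWithStats(mask)
k=sorted([i for i in range(1,n) if st[i,4]>=3],key=lambda i:ce[i,1])
c,s=np.cos(PW),np.sin(PW)
for i,h in zip(k,(49,57,61,69)): print(ce[i].round(),st[i,4],(np.array([[c,s],[-s,c]])@(ray(m,ce[i],h)[0,:2]-[532.6,-221.1])).round(1))
E
```

```text
wide down 18.9 [515.4 215.5  15.7] open 72.1 gf 0.0 F [-0.3 -0.4  0.2]
gripped 19.3 [515.8 215.6  16.4] open 34.2 gf 39.8 F [-0.6  0.2  3.6]
lifted 19.8 [515.8 215.5  31.2] open 34.3 gf 40.0 F [-0.4  0.3 -3.1]
above 23.2 [ 529.6 -190.7   28.9] open 34.4 gf 40.1 F [-0.4 -0.3 -1.8]
placed True 24.0 [ 529.1 -190.4   16.4] open 34.4 gf 40.6 F [-1.1  0.4  5.9]
released 24.5 [ 527.8 -189.7   15.1] open 71.9 gf 0.0 F [-0.4  0.3  0.1]
stepped down 28.7 [497.2 156.3  13.7] open 63.9 gf 0.0 F [-0.2  0.4  0.2]
gripped 29.1 [497.6 156.4  14.3] open 26.2 gf 39.2 F [-0.6 -0.7  2.1]
lifted 29.6 [497.7 156.3  29.2] open 26.6 gf 39.3 F [ 0.3  0.  -0.5]
above 33.1 [ 536.9 -252.2   26.9] open 26.3 gf 39.4 F [ 0.   0.3 -1.6]
placed True 33.9 [ 536.4 -252.    14.2] open 26.0 gf 39.7 F [-0.3  0.3  5.1]
released 34.4 [ 535.4 -251.4   13.1] open 64.2 gf 0.0 F [ 0.3  0.6 -0. ]
squat down 38.6 [485.4  99.6  12.8] open 63.9 gf 0.0 F [0.7 0.4 0.1]
gripped 39.0 [486.4  99.6  13.5] open 26.4 gf 54.6 F [ 1.8 -0.4  2. ]
lifted 39.5 [485.8  99.6  28.2] open 26.2 gf 53.9 F [ 0.6  0.2 -0.2]
above 43.1 [ 544.3 -313.9   26. ] open 26.1 gf 53.9 F [ 0.2 -0.2 -0.1]
placed True 43.9 [ 543.8 -313.6   13.5] open 25.7 gf 54.9 F [0.1 0.1 5.1]
released 44.3 [ 542.8 -312.8   12.2] open 64.4 gf 0.0 F [-0.1 -1.  -0.3]
end 46.5 [ 530.5 -223.7  198.6] open 63.7 gf 0.0 F [-0.1 -1.1  0.8]
[316.  71.] 367 [  0.6 -93.4]
[317. 150.] 85 [  0.4 -31.4]
[316. 222.] 447 [ 0.7 30.6]
[317. 289.] 7 [ 0.4 92.4]
```

View pics/w2.png

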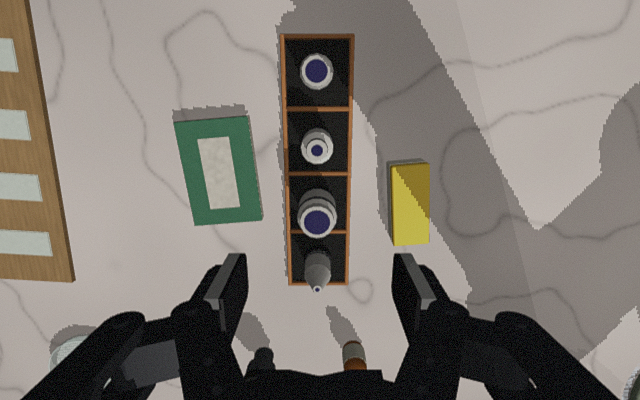

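All four stand lens up within 1 mm of their compartment centres: squat (316,71), stepped (317,150), wide (316,222), slim (317,289). The robot is clear, so I'm handing in.

```bash
python3 -c "
from bench import bot
print(bot.sign_off())"
```

```text
the job is handed in; nothing more can be done
None
```

All four objectives stand lens up in the wooden tray in their original order from left to right (slim, wide, stepped, squat), each within about 1 mm of its compartment's centre, and the job was handed in at about 47 s.

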